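# Shut the dust flaps of a curved socket strip with one stroke

### The job

Shut the four flip-up dust flaps on the curved socket strip by running your fingertips lightly along the row in one continuous stroke: begin at the strip's plain long end, so that each flap in turn folds forward and lies flat over its socket, and do not lift away from the row until the last flap is shut. Nothing is to be gripped or lifted: do not press hard, do not shove the strip out of place, and leave the things around it where they are. Finish with the hand clear of everything.

Things in the scene. Friction and masses are not known exactly. Their poses are not given: they have to be found in the camera images.
- socket_strip: curved aluminium socket strip lying loose on the worktop (about 1.4 kg): rail 44 mm wide, top 19 mm high, bent to an arc of 120 mm radius over 110 degrees, with four black socket pads (22 mm high) under flip-up grey flaps. Origin on the worktop under the middle of the row; z up; +x to the hollow side (arc centre 120 mm along it), +y towards the plain long end, where the row starts
- row_start (a point): point on the rail's plain long end, centre of its width, on its top 19 mm above the worktop; no flap stands here. The hinge of flap 1 is about 36 mm further along the curve
- row_end (a point): point on the rail's plain short end past flap 4, centre of its width, on its top 19 mm above the worktop
- mark_1 (a point): centre of the upper face that flap 1 has when shut, 25.5 mm above the worktop, over socket 1; fixed to the strip, not to the flap. Marks are 46 mm apart along the arc from row_start to row_end; the flap's hinge lies 17 mm before its mark, on the row_start side
- flap_1 (a joint): angle of flap 1 (rad): 0 shut flat over its socket, 1.57 upright, stop at 1.9. Flap 34 x 26 x 3 mm, hinged across the rail, 24 mm above the worktop, at its end nearer row_start; it folds down towards row_end and stands up to 58 mm above the worktop; hinge barrel reaches 26.2 mm. Slight friction (0.008 N m, no spring) keeps it where it is left
- mark_2 (a point): centre of the upper face that flap 2 has when shut, 25.5 mm above the worktop, over socket 2; fixed to the strip, not to the flap. Marks are 46 mm apart along the arc from row_start to row_end; the flap's hinge lies 17 mm before its mark, on the row_start side
- flap_2 (a joint): angle of flap 2 (rad): 0 shut flat over its socket, 1.57 upright, stop at 1.9. Flap 34 x 26 x 3 mm, hinged across the rail, 24 mm above the worktop, at its end nearer row_start; it folds down towards row_end and stands up to 58 mm above the worktop; hinge barrel reaches 26.2 mm. Slight friction (0.008 N m, no spring) keeps it where it is left
- mark_3 (a point): centre of the upper face that flap 3 has when shut, 25.5 mm above the worktop, over socket 3; fixed to the strip, not to the flap. Marks are 46 mm apart along the arc from row_start to row_end; the flap's hinge lies 17 mm before its mark, on the row_start side
- flap_3 (a joint): angle of flap 3 (rad): 0 shut flat over its socket, 1.57 upright, stop at 1.9. Flap 34 x 26 x 3 mm, hinged across the rail, 24 mm above the worktop, at its end nearer row_start; it folds down towards row_end and stands up to 58 mm above the worktop; hinge barrel reaches 26.2 mm. Slight friction (0.008 N m, no spring) keeps it where it is left
- mark_4 (a point): centre of the upper face that flap 4 has when shut, 25.5 mm above the worktop, over socket 4; fixed to the strip, not to the flap. Marks are 46 mm apart along the arc from row_start to row_end; the flap's hinge lies 17 mm before its mark, on the row_start side
- flap_4 (a joint): angle of flap 4 (rad): 0 shut flat over its socket, 1.57 upright, stop at 1.9. Flap 34 x 26 x 3 mm, hinged across the rail, 24 mm above the worktop, at its end nearer row_start; it folds down towards row_end and stands up to 58 mm above the worktop; hinge barrel reaches 26.2 mm. Slight friction (0.008 N m, no spring) keeps it where it is left
- spool: bare grey solder spool standing on its flange, 63 mm wide, 70 mm high, in the hollow of the curved strip; origin at the centre of its underside. Bystander, loose
- black_tape: black roll of tape lying flat, about 62 mm wide, 19 mm high, just outside the curve of the strip; origin at the centre of its underside. Bystander, loose
- module_near: flat aluminium-covered module, 89 x 61 x 20 mm, just outside the curve of the strip; origin at the centre of its underside. Bystander, loose
- pot: small black open pot, 62 mm wide, 42 mm high, left of the strip; origin at the centre of its underside. Bystander, loose
- mug: yellow mug, 69 mm wide, 68 mm high, at the left; origin at the centre of its underside. Bystander, loose
- module_far: flat aluminium-covered module, 89 x 61 x 20 mm, left of the strip; origin at the centre of its underside. Bystander, loose

How it is judged:
On the way, in this order (a step that is already met when the one before it is completed fails the run):
1. flap 1 is folded shut (value of joint flap_1 below 0.25 rad), for 0.05 s.
2. flap 2 is folded shut (value of joint flap_2 below 0.25 rad), for 0.05 s.
3. flap 3 is folded shut (value of joint flap_3 below 0.25 rad), for 0.05 s.
4. flap 4 is folded shut (value of joint flap_4 below 0.25 rad), for 0.05 s.
At the end, for the whole second after the job is handed in: All four flaps are shut (each within 0.25 rad, about 14 degrees, of flat), both ends of the strip are within 20 mm of where they were, the strip is at rest, and every bystander is within 20 mm of where it stood (value of joint each of flap_1, flap_2, flap_3, flap_4 below 0.25 rad and distance of each of row_start, row_end, spool, black_tape, module_near, pot, mug, module_far from where it was at the start of the episode below 0.02 m and linear speed of socket_strip below 0.02 m/s); the robot touches nothing.
It fails at once if the hand lifts away from the row (grasp point more than 100 mm above the worktop, strip's frame) after the first flap is shut and before the last one is (value of joint flap_1 below 0.25 rad and not (value of joint flap_4 below 0.25 rad) and z of the grasp point in the frame of socket_strip above 0.1 m).
It fails at once if the strip is pressed or pushed hard (more than 30 N) (contact force between any of the fingers, the arm and socket_strip above 30 N).
It fails at once if the strip is shoved or lifted: either end moves more than 20 mm (distance of any of row_start, row_end from where it was at the start of the episode above 0.02 m).
It fails at once if a bystander is moved more than 20 mm (distance of any of spool, black_tape, module_near, pot, mug, module_far from where it was at the start of the episode above 0.02 m).
It also fails if it takes over 45 s, if anything falls off the work surface, if the arm or the gripper's body presses on something with over 40 N, if the wrist force passes 120 N, or if a joint passes its speed limit or range.

### The arm

A 7-joint arm with a two-finger parallel gripper is mounted at the origin on the work surface; the furniture and walls round the work are solid. World frame = base frame: x ahead of the robot, y to its left, z up, the work surface at z = 0. Lengths are in m, angles in rad, forces in N, time in s.
With the tool pointing down it reaches from about 0.4 to 0.85 m from the base axis. Payload 4.5 kg.
Tool frame: the origin (TCP) lies between the finger pads; the fingertips stand 11 mm ahead of it and the grasp point (between the pads) lies 8 mm behind it; z points along the fingers, y is the direction in which the jaws open and shut (so a half turn about z gives the same grasp; the last joint's range is limited). The gripper opens to 88 mm and grips with 3 to 60 N. Pads are 18 mm wide; open, the fingers measure 123 mm over their backs; the gripper's body (75 mm by 187 mm) begins 45 mm behind the grasp point.
Start: joints at [1.163, 0.689, -0.195, 1.565, 0.157, 0.902, -0.215], TCP at [0.267, -0.565, 0.227] pointing down, gripper open.
Joint ranges: [-3.01, 3.01], [-0.46, 2.08], [-1.47, 1.51], [0.13, 2.56], [-1, 4.14], [0.04, 2.09], [-2.66, 2.66]. Speed limits (rad/s): [2.57, 2.57, 3.14, 3.14, 3.14, 3.14, 3.14].

### API

Orientations are given as a rotation vector (axis times angle).
In Python, from cell import get_state, camera, get_calibration, close_job, recognise, tip_of gives the robot as it stands. The module is installed in compiled form; this text tells all that it offers.
- The arm moves only by the tool carry_out, never from a script. Its argument "targets" is a list of rows, each a list of 4 numbers: the shift along the tool's x, y, z in mm, then the turn about the tool's z in degrees. A call has 1 to 10 rows; each row shifts and turns the commanded pose from where the row before left it, along the tool's axes as they then stand; what a row does not reach is not made up. A row lasts 1/8 s, in which the tool goes at most 62.5 mm and 10.7 degrees, less where a joint would pass 70% of its speed; a pose out of reach is approached as far as the arm can. A call with a gripper value outside its range is refused whole. "fingers" is the closure, from 0 (fully open) to 1 (shut), set as the call begins (left out, the last holds). The fingers move at their own pace and stop on an object; "squeeze" is the grip in N (left out, the last holds). Time passes only in rows, so rows that do not move let the fingers close. It gives the time, the measured TCP pose, the force and the opening at its end, in the units of the state.
- get_state(): the state, without advancing time (a new reading comes with each control period).
- camera(name): name is "scene" or "top" or "wrist"; returns (picture, depth): 400x640x3 uint8, red, green, blue; 400x640 float32, m along the optical axis (not along the pixel's ray), 0 where there is no reading.
- get_calibration(name): a dict with "fx", "fy", "cx", "cy" (pixels), "R" (3x3) and "t" (3): a world point X has camera coordinates R X + t; the wrist camera has in their place "tool_from_camera" (4x4, takes a point from camera to tool coordinates, whose origin is the TCP and whose axes are the flange's). Camera axes: x right, y down, z forward; pixel columns grow to the right and rows downward; lengths in m; the calibration is good to about 2 mm. A picture is of the moment at which its call begins: read the wrist's pose just before it. get_calibration takes no time and is no camera call.
- close_job(): hands the job in, once; it reports no verdict.
Trained networks look in the newest picture that a camera, given by its name, has taken for a name from the list of things; names that differ only in an ending like _2 or _b are one class to them, and where a whole thing is asked for, a point or a joint stands for the part that bears it (a point fixed in the world has none). Each returns a list of dicts, best first, with "p" (0 to 1); they miss things now and then, are a little off and sometimes report something else, mostly with a low value. They report only what shows in the picture. A call takes as long as a camera call.
- recognise(target, camera): "point" ([x, y, z] in m, in world coordinates, good to about 4 mm: the middle of the surface that is visible of it).
- tip_of(target, camera): "point" ([x, y, z] in m, in world coordinates, good to about 4 mm: a listed point, or the origin of a listed thing).
The state is a dict: "time": time; "qpos": joint angles; "dq": joint speeds; "effort": joint torques, N m; "tool_pos": TCP position; "ee_rot": TCP orientation; "wrist_force": force on the tool from outside, world axes, zero at the start; "ft_torque": the same for the moment, N m; "gripper_width": finger opening in m.
Only numpy, scipy, OpenCV 4.12 (cv2) and the standard library are available. Lean on these libraries where they do the work, as an engineer would, in place of code of your own. Each camera call takes 0.05 s, during which the arm holds its last target.

## Working session

There is one attempt and no reset: what is moved stays moved. The work goes in short steps, Python scripts to look and compute and a tool call to move; the robot and the scene stay as the last step left them, time stands still between calls to the robot, and variables do not carry over. Pictures are saved under pics/ and viewed, and the job is handed in when it is done.

Besides the shell and the picture viewer there is one more tool, called after "Call:" by a JSON object that holds its "method" and its "body". carry_out: Moves the arm, as the interface text tells. Its arguments: {"type":"object","properties":{"targets":{"type":"array"},"fingers":{"type":"number"},"squeeze":{"type":"number"}},"required":["targets"]}

```bash
mkdir -p pics; python3 - <<'E'
from cell import *
import cv2
s=get_state();print(s)
for c in("scene","top"):
    p,d=camera(c);cv2.imwrite(f"pics/{c}0.png",p[:,:,::-1])
    for n in ["row_start","row_end","mark_1","mark_2","socket_strip","spool","black_tape","module_near","pot"]:
        print(c,n,[(round(r['p'],2),[round(float(v),4) for v in r['point']]) for r in tip_of(n,c)][:5])
print(get_state()['time'])
E
```

```text
{'time': 0.0, 'qpos': array([ 1.16277865,  0.68998232, -0.19451864,  1.56635299,  0.15733056,
        0.90247902, -0.2151153 ]), 'dq': array([-0.00032087, -0.00015018, -0.00165262,  0.00318685,  0.00151108,
       -0.00020312, -0.00071908]), 'effort': array([-9.73456226e-04, -5.27551746e+01, -1.26714092e+00, -1.53425717e+01,
       -5.26290166e-02,  6.67495566e-03,  1.77095890e-04]), 'tool_pos': array([ 0.26690979, -0.56441829,  0.22590882]), 'ee_rot': array([-3.06351547e+00, -6.88134873e-01,  8.57899806e-04]), 'wrist_force': array([-0.34564205,  0.04958156,  0.24490464]), 'ft_torque': array([-0.02647214,  0.00069309,  0.00422884]), 'gripper_width': 0.08803965814839612}
scene row_start [(0.9, [0.6102, -0.0872, 0.017]), (0.65, [0.542, 0.2233, 0.0012])]
scene row_end [(0.71, [0.5206, -0.2653, 0.0191])]
scene mark_1 [(0.92, [0.5302, -0.14, 0.0255]), (0.74, [0.5092, -0.1821, 0.0266]), (0.64, [0.5065, -0.2253, 0.0251]), (0.63, [0.5596, -0.1084, 0.0264])]
scene mark_2 [(0.92, [0.5302, -0.14, 0.0255]), (0.74, [0.5092, -0.1821, 0.0266]), (0.64, [0.5065, -0.2253, 0.0251]), (0.63, [0.5596, -0.
[... 328 characters left out ...]
row_end [(0.9, [0.5239, -0.2662, 0.0203])]
top mark_1 [(0.94, [0.5135, -0.2295, 0.0247]), (0.66, [0.5321, -0.1386, 0.0257]), (0.59, [0.5614, -0.1082, 0.0298]), (0.58, [0.5064, -0.1834, 0.024]), (0.58, [0.5169, -0.1622, 0.0025])]
top mark_2 [(0.94, [0.5135, -0.2295, 0.0247]), (0.66, [0.5321, -0.1386, 0.0257]), (0.59, [0.5614, -0.1082, 0.0298]), (0.58, [0.5064, -0.1834, 0.024]), (0.58, [0.5169, -0.1622, 0.0025])]
top socket_strip [(0.82, [0.5185, -0.163, -0.0004])]
top spool [(0.56, [0.6336, -0.2185, -0.0002])]
top black_tape [(0.83, [0.4676, -0.0778, -0.002])]
top module_near [(0.67, [0.4113, -0.1777, -0.0001])]
top pot [(0.66, [0.6093, -0.0866, 0.0184]), (0.65, [0.6284, 0.1396, 0.0008])]
1.0
```

View pics/scene0.png

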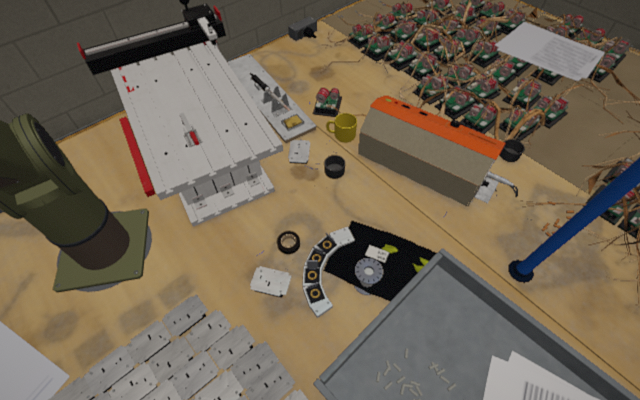

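View pics/top0.png

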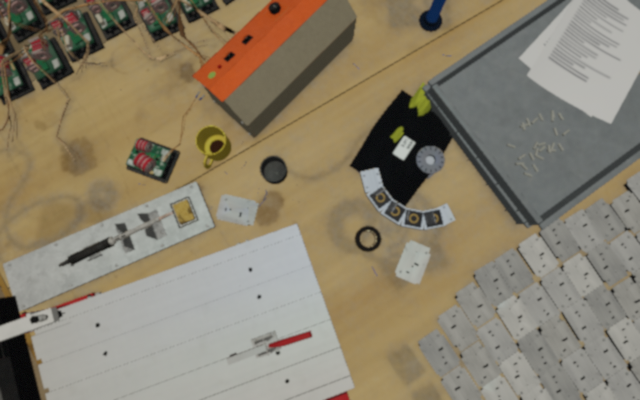

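```bash
cat > geo.py <<'E'
import numpy as np
from scipy.optimize import least_squares
S=0.119
# arc params: s measured along from mark1. marks at s=0,46,92,138mm; row_start? row_end?
M=np.array([[.5308,-.1393],[.5078,-.1828],[.5100,-.2274],[.5605,-.1083]])
M=np.array([[.5605,-.1083],[.5311,-.1393],[.5078,-.1828],[.5100,-.2274]])
E_=np.array([.5222,-.2658]);St=np.array([.6102,-.0877]);O=np.array([.5175,-.1618])
def pt(p,s,r=.12):
    # p: cx,cy,phi of mark1 ; travel direction
    a=p[2]+s/.12
    return np.array([p[0]+r*np.cos(a),p[1]+r*np.sin(a)])
def res(p):
    o=[pt(p,.046*i)-M[i] for i in range(4)]
    o+= [pt(p,p[3])-St, pt(p,p[4])-E_]
    return np.concatenate(o)
f=least_squares(res,[.635,-.19,2.2,-.05,.17])
if __name__=="__main__":
    print(f.x,np.degrees(f.x[2]),(f.fun*1000).round(1))
    for s in (f.x[3],-.017,0,.046,.069,.092,.138,f.x[4]): print(round(s,4),pt(f.x,s).round(4))
E
python3 geo.py
```

```text
[ 0.62757478 -0.20743418  2.16034356 -0.05345302  0.17844869] 123.77856853046049 [ 0.4  0.6 -2.7 -0.6  2.5  0.9 -0.7 -0.2  0.1 -1.   0.4  0.2]
-0.0535 [ 0.6103 -0.0887]
-0.017 [ 0.5756 -0.0993]
0 [ 0.5609 -0.1077]
0.046 [ 0.5284 -0.1399]
0.069 [ 0.5173 -0.16  ]
0.092 [ 0.5103 -0.1819]
0.138 [ 0.5093 -0.2276]
0.1784 [ 0.5226 -0.2656]
```

The arc fits the detections to under 3 mm. Next I'll check obstacle heights along the path.

```bash
python3 - <<'E'
from cell import *
import numpy as np
H=np.zeros((60,60))
p,d=camera("top");k=get_calibration("top")
v,u=np.nonzero(d>0);z=d[v,u]
X=np.stack([(u-k['cx'])/k['fx']*z,(v-k['cy'])/k['fy']*z,z],1)
W=(X-np.array(k['t']))@np.array(k['R'])
xs=np.arange(.2,.84,.04);ys=np.arange(-.64,.16,.04)
print("y:",ys.round(2))
for x in xs:
    r=[]
    for y in ys:
        m=(abs(W[:,0]-x)<.02)&(abs(W[:,1]-y)<.02)
        r.append(int(W[m,2].max()*1000) if m.any() else -1)
    print(round(x,2),r)
# strip fine: height by s
from geo import *
for s in np.arange(-.06,.19,.01):
    q=pt(f.x,s);m=(np.hypot(W[:,0]-q[0],W[:,1]-q[1])<.006)
    print(round(s,2),(W[m,2]*1000).round()[:8] if m.any() else None)
E
```

```text
y: [-0.64 -0.6  -0.56 -0.52 -0.48 -0.44 -0.4  -0.36 -0.32 -0.28 -0.24 -0.2
 -0.16 -0.12 -0.08 -0.04  0.    0.04  0.08  0.12]
0.2 [22, 23, 23, 24, 23, 24, 24, 24, 24, 24, 24, 23, 3, 4, 4, 4, 215, 213, 213, 214]
0.24 [23, 24, 23, 23, 25, 24, 23, 23, 24, 26, 22, 23, 23, 4, 4, 3, 213, 214, 215, 214]
0.28 [24, 23, 23, 24, 23, 23, 24, 24, 23, 23, 22, 21, 6, 5, 4, 5, 213, 214, 272, 265]
0.32 [25, 24, 24, 24, 23, 23, 23, 23, 23, 24, 21, 5, 5, 5, 5, 4, 212, 279, 276, 218]
0.36 [24, 23, 23, 24, 22, 23, 23, 23, 23, 22, 5, 21, 21, 4, 4, 5, 4, 214, 214, 213]
0.4 [23, 24, 24, 24, 23, 23, 24, 24, 22, 4, 5, 21, 22, 20, 4, 4, 5, 213, 214, 213]
0.44 [24, 23, 23, 24, 26, 24, 23, 22, 4, 4, 5, 22, 22, 20, 22, 21, 4, 214, 213, 214]
0.48 [23, 23, 23, 24, 109, 112, 111, 4, 4, 20, 57, 58, 24, 20, 22, 23, 4, 4, 213, 214]
0.52 [24, 23, 24, 111, 112, 111, 112, 5, 4, 22, 26, 60, 61, 61, 21, 3, 4, 4, 4, 4]
0.56 [22, 109, 112, 111, 61, 62, 112, 112, 4, 21, 22, 15, 25, 60, 59, 5, 5, 4, 5, 5]
0.6 [111, 113, 111, 62, 61, 67, 65, 112, 112, 5, 75, 74, 35, 34, 24, 4, 3, 4, 5, 45]
0.64 [111, 62, 61, 66, 68, 67, 67, 109, 
[... 660 characters left out ...]
0.01 [23. 23. 24. 23. 23. 26. 22. 23.]
0.02 [23. 23. 22. 23. 24. 22. 21. 20.]
0.03 [30. 32. 40. 43. 51. 55. 19. 27.]
0.04 [60. 56. 58. 58. 56. 58. 24. 23.]
0.05 [25. 24. 24. 24. 21. 22. 23. 23.]
0.06 [23. 23. 20. 23. 22. 22. 23. 24.]
0.07 [57. 33. 57. 55. 20. 20. 23. 41.]
0.08 [23. 23. 25. 22. 22. 25. 22. 23.]
0.09 [23. 21. 23. 23. 23. 24. 24. 25.]
0.1 [20. 24. 24. 22. 26. 23. 22. 24.]
0.11 [20. 22. 20. 23. 24. 23. 20. 21.]
0.12 [32. 37. 41. 44. 21. 28. 27. 34.]
0.13 [58. 49. 55. 56. 50. 52. 59. 58.]
0.14 [22. 20. 27. 22. 25. 20. 25. 24.]
0.15 [23. 24. 24. 25. 23. 22. 26. 25.]
0.16 [20. 22. 21. 21. 20. 19. 22. 21.]
0.17 [19. 21. 19. 21. 20. 20. 18. 19.]
0.18 [20. 19. 17. 20. 19. 21. 19. 21.]
```

```bash
cat > plan.py <<'E'
import sys,numpy as np
from cell import get_state
from geo import f,pt
from scipy.spatial.transform import Rotation as Ro
def to(s,z):
    st=get_state();R=Ro.from_rotvec(st['ee_rot']).as_matrix();q=pt(f.x,s)
    tgt=np.array([q[0],q[1],z]);d=R.T@(tgt-st['tool_pos'])*1000
    yaw=np.degrees(np.arctan2(R[1,0],R[0,0]));want=np.degrees(f.x[2]+s/.12)-90
    p=st['tool_pos'];r=np.hypot(*(p[:2]-f.x[:2]))
    sn=(np.arctan2(p[1]-f.x[1],p[0]-f.x[0])%(2*np.pi)-f.x[2])*120
    print('t',round(st['time'],2),'pos',p.round(4),'tilt z',R[:,2].round(3),'shift',d.round(1),'turn tool deg',round(-(want-yaw),1),'r mm',round(r*1e3,1),'s mm',round(sn,1),'F',st['wrist_force'].round(2),'w',round(st['gripper_width'],4),'q',st['qpos'].round(2))
to(float(sys.argv[1]),float(sys.argv[2]))
E
python3 plan.py -0.048 0.22
```

```text
t 1.05 pos [ 0.2673 -0.565   0.2268] tilt z [ 0. -0. -1.] shift [ 508.5 -285.4    6.7] turn tool deg 14.5 r mm 507.6 s mm 211.5 F [ 0.37  0.18 -0.48] w 0.0879 q [ 1.16  0.69 -0.19  1.57  0.16  0.9  -0.22]
```

Call:
{"method": "carry_out", "body": {"targets": [[46, -26, 0, 0], [46, -26, 0, 0], [46, -26, 0, 0], [46, -26, 0, 0], [46, -26, 0, 0], [46, -26, 0, 0], [46, -26, 0, 0], [46, -26, 0, 0], [46, -26, 0, 0], [46, -26, 0, 0]], "fingers": 1, "squeeze": 10}}

```text
time: 2.3
tool_pos: [0.5729, -0.1319, 0.2269]
ee_rot: [3.065, 0.688, 0.001]
wrist_force: [1.4, 0.6, 0.6]
gripper_width: 0.0008
```

```bash
python3 plan.py -0.048 0.10
```

```text
t 2.3 pos [ 0.5729 -0.1319  0.2269] tilt z [ 0. -0. -1.] shift [ 47.  -24.6 126.9] turn tool deg 14.5 r mm 93.3 s mm 4.4 F [1.37 0.56 0.63] w 0.0008 q [ 0.23  0.64 -0.14  1.68  0.11  0.83 -1.09]
```

Call:
{"method": "carry_out", "body": {"targets": [[24, -12, 0, 0], [23, -12, 0, 0], [0, 0, 0, 7], [0, 0, 30, 7.5], [0, 0, 50, 0], [0, 0, 40, 0], [0, 0, 0, 0]]}}

```text
time: 3.18
tool_pos: [0.6018, -0.0911, 0.1041]
ee_rot: [-3.126, -0.296, 0.01]
wrist_force: [-0.3, -0.7, 0.0]
gripper_width: 0.0009
```

```bash
python3 plan.py -0.048 0.040; python3 - <<'E'
from cell import *
import cv2
p,d=camera("wrist");cv2.imwrite("pics/w1.png",p[:,:,::-1])
p,d=camera("scene");cv2.imwrite("pics/s1.png",cv2.resize(p[180:340,200:460,::-1],None,fx=3,fy=3))
E
```

```text
t 3.17 pos [ 0.6018 -0.0911  0.1041] tilt z [-0.006  0.001 -1.   ] shift [ 3.8 -0.8 64.1] turn tool deg -0.0 r mm 119.2 s mm -44.6 F [-0.25 -0.72  0.02] w 0.0009 q [ 0.1   0.83 -0.05  1.71  0.07  0.61 -1.37]
```

View pics/w1.png

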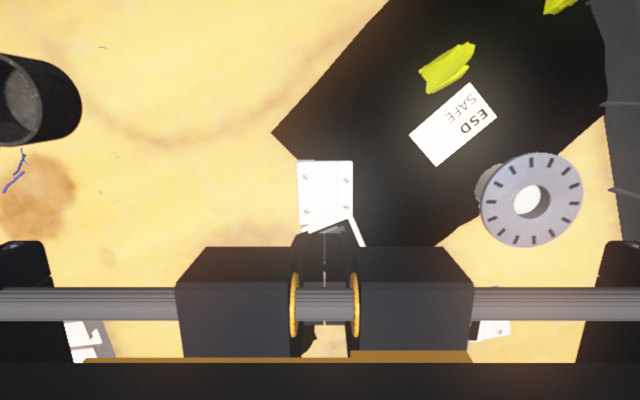

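View pics/s1.png

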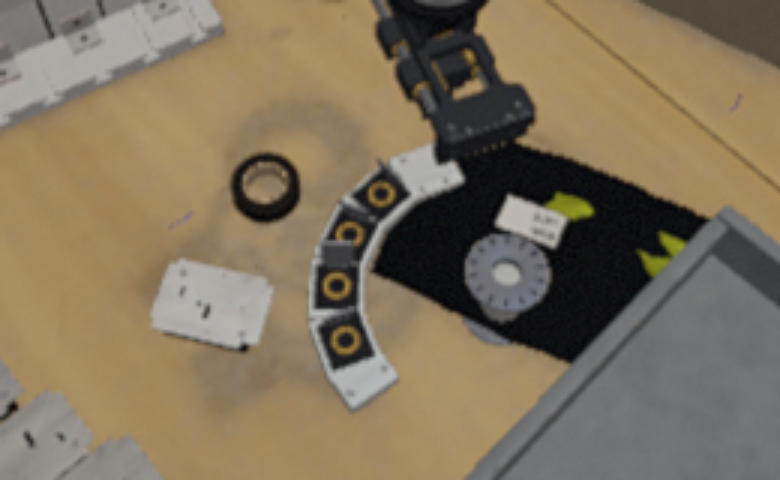

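Call:
{"method": "carry_out", "body": {"targets": [[4, -0.5, 30, 0], [0, 0, 20, 0], [0, 0, 10, 0], [0, 0, 3, 0], [0, 0, 0, 0], [0, 0, 0, 0]]}}

```text
time: 4.03
tool_pos: [0.6085, -0.0904, 0.0444]
ee_rot: [3.127, 0.296, 0.002]
wrist_force: [0.1, -0.7, -0.3]
gripper_width: 0.0002
```

```bash
python3 plan.py -0.048 0.040
```

```text
t 4.03 pos [ 0.6085 -0.0904  0.0444] tilt z [ 0.001 -0.    -1.   ] shift [-3.3 -1.4  4.4] turn tool deg -0.0 r mm 118.6 s mm -51.3 F [ 0.14 -0.66 -0.27] w 0.0002 q [ 0.1   0.92 -0.04  1.72  0.07  0.5  -1.38]
```

Call:
{"method": "carry_out", "body": {"targets": [[-3, -1.4, 4, 0], [-6.3, 0.2, 0, -3], [-6.3, 0.2, 0, -3], [-6.3, 0.2, 0, -3], [-6.3, 0.2, 0, -3]]}}

```text
time: 4.65
tool_pos: [0.5803, -0.0971, 0.0398]
ee_rot: [3.078, 0.626, 0.0]
wrist_force: [0.5, -1.1, 0.5]
gripper_width: 0.0007
```

```bash
python3 plan.py -0.023 0.040
```

```text
t 4.65 pos [ 0.5803 -0.0971  0.0398] tilt z [ 0. -0. -1.] shift [ 0.9  0.  -0.2] turn tool deg 0.2 r mm 120.0 s mm -22.1 F [ 0.52 -1.1   0.5 ] w 0.0007 q [ 0.14  0.91 -0.09  1.81  0.17  0.43 -1.24]
```

Call:
{"method": "carry_out", "body": {"targets": [[-6.3, 0.2, 0, -3], [-6.3, 0.2, 0, -3], [-6.3, 0.2, 0, -3], [-6.3, 0.2, 0, -3], [-6.3, 0.2, 0, -3], [-6.3, 0.2, 0, -3]]}}

```text
time: 5.4
tool_pos: [0.5485, -0.1172, 0.0397]
ee_rot: [2.942, 1.1, -0.0]
wrist_force: [-0.1, -0.3, 0.5]
gripper_width: 0.0002
```

```bash
python3 plan.py 0.015 0.040;python3 - <<'E'
from cell import *
import cv2
p,d=camera("scene");cv2.imwrite("pics/s2.png",cv2.resize(p[200:330,260:400,::-1],None,fx=4,fy=4))
E
```

```text
t 5.4 pos [ 0.5485 -0.1172  0.0397] tilt z [-0. -0. -1.] shift [ 0.7 -0.  -0.3] turn tool deg 0.1 r mm 120.0 s mm 15.7 F [-0.14 -0.33  0.46] w 0.0002 q [ 0.22  0.89 -0.15  1.89  0.32  0.38 -1.03]
```

View pics/s2.png

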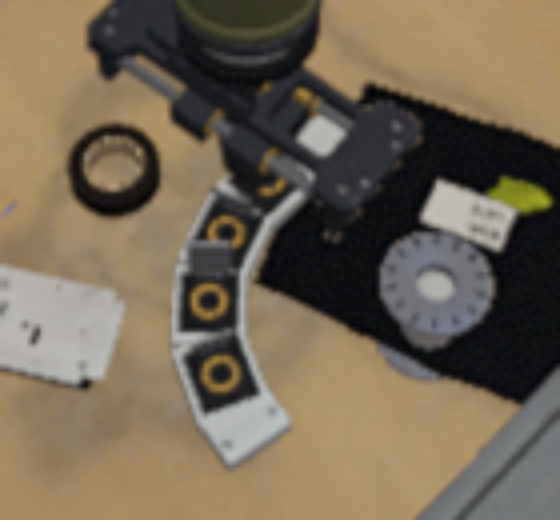

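The picture shows the fingers at (240,180) on socket 1 and the strip unmoved. Forces are under 1 N, so the stroke goes on.

Call:
{"method": "carry_out", "body": {"targets": [[-6.3, 0.2, 0, -3], [-6.3, 0.2, 0, -3], [-6.3, 0.2, 0, -3], [-6.3, 0.2, 0, -3], [-6.3, 0.2, 0, -3], [-6.3, 0.2, 0, -3], [-6.3, 0.2, 0, -3]]}}

```text
time: 6.32
tool_pos: [0.5214, -0.1517, 0.0398]
ee_rot: [2.693, 1.618, 0.0]
wrist_force: [0.7, 0.9, 0.9]
gripper_width: 0.0001
```

```bash
python3 plan.py 0.059 0.040;python3 - <<'E'
from cell import *
import cv2
p,d=camera("scene");cv2.imwrite("pics/s3.png",cv2.resize(p[200:330,260:400,::-1],None,fx=4,fy=4))
p,d=camera("wrist");cv2.imwrite("pics/w3.png",p[:,:,::-1])
E
```

```text
t 6.33 pos [ 0.5214 -0.1517  0.0398] tilt z [ 0. -0. -1.] shift [ 0.8 -0.1 -0.2] turn tool deg 0.1 r mm 119.9 s mm 59.8 F [0.68 0.87 0.9 ] w 0.0001 q [ 0.33  0.88 -0.22  1.94  0.5   0.37 -0.77]
```

View pics/w3.png

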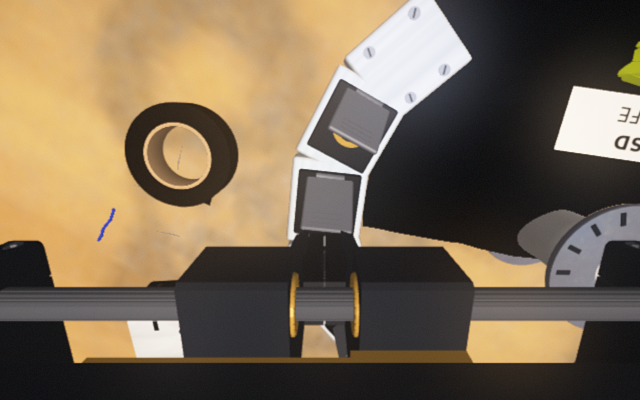

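View pics/s3.png

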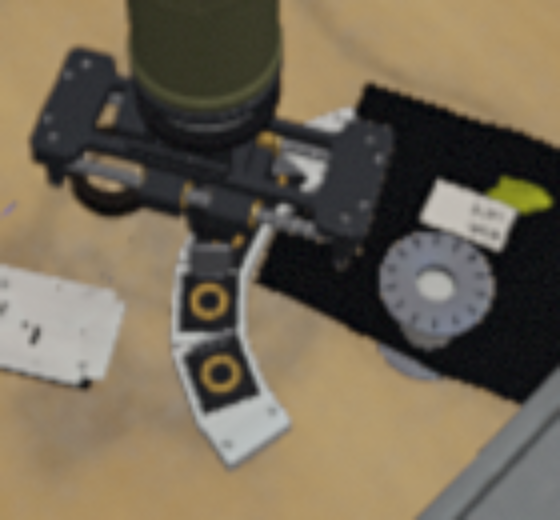

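Flap 1 at (355,120) still shows part of its socket, so I'll measure its angle by depth before going on.

```bash
python3 - <<'E'
from cell import *
import cv2,numpy as np
from geo import *
from scipy.spatial.transform import Rotation as Ro
st=get_state();p,d=camera("wrist");k=get_calibration("wrist")
cv2.imwrite("pics/w3b.png",cv2.resize(p[40:260,240:460,::-1],None,fx=2.7,fy=2.7))
v,u=np.nonzero(d>0);z=d[v,u]
X=np.stack([(u-k['cx'])/k['fx']*z,(v-k['cy'])/k['fy']*z,z,np.ones_like(z)],1)@np.array(k['tool_from_camera']).T
W=X[:,:3]@Ro.from_rotvec(st['ee_rot']).as_matrix().T+st['tool_pos']
dx=W[:,:2]-f.x[:2];r=np.hypot(*dx.T);s=(np.arctan2(dx[:,1],dx[:,0])%(2*np.pi)-f.x[2])*.12
for a in np.arange(-.06,.06,.003):
    m=(abs(r-.12)<.008)&(abs(s-a)<.0015)
    if m.any(): print(round(a*1e3),m.sum(),(np.percentile(W[m,2],[10,50,90])*1e3).round(1))
E
```

```text
-60 198 [19.7 20.7 21.4]
-57 199 [19.7 20.7 21.5]
-54 198 [19.9 20.6 21.4]
-51 195 [19.6 20.6 21.4]
-48 191 [19.9 20.7 21.6]
-45 191 [19.8 20.6 21.4]
-42 196 [19.6 20.6 21.4]
-39 191 [19.6 20.6 21.5]
-36 182 [19.8 20.6 21.5]
-33 185 [19.7 20.7 21.5]
-30 182 [19.8 20.8 21.6]
-27 183 [19.7 20.6 21.6]
-24 181 [19.9 20.5 21.2]
-21 172 [19.8 20.7 21.5]
-18 146 [20.4 26.6 28.3]
-15 178 [27.6 29.2 30.9]
-12 181 [31.2 33.  34.7]
-9 195 [34.9 36.5 38.1]
-6 204 [38.6 40.  41.8]
-3 215 [42.2 43.8 45.7]
0 231 [45.8 47.6 49.2]
3 238 [49.6 51.  52.2]
6 126 [50.7 51.8 52.7]
9 142 [23.  23.8 24.6]
12 159 [22.9 23.7 24.5]
15 155 [22.9 23.7 24.4]
18 155 [22.9 23.8 24.5]
21 132 [20.  21.  23.6]
24 967 [ 20.9 132.2 140. ]
27 749 [ 20.9 137.3 141.5]
30 616 [ 27.4 134.1 141.4]
33 842 [ 30.9 132.6 141.3]
36 3023 [131.4 151.1 156.9]
39 2712 [134.1 152.2 156.7]
42 824 [ 41.6 141.4 144.3]
45 370 [ 44.5  47.  143.6]
48 297 [48.1 50.  98.4]
51 1923 [54.  79.  96.9]
54 282 [ 64.1  97.5 120.2]
57 84 [ 60.4  79.2 122.5]
```

View pics/w3b.png

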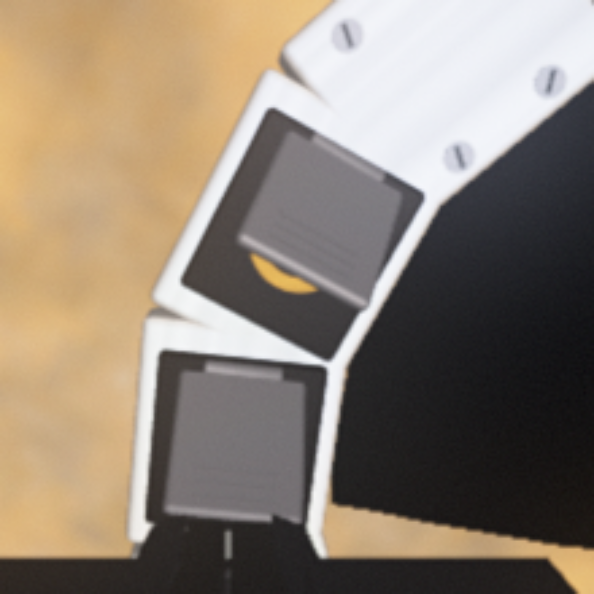

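Flap 1 stands at about 0.87 rad: its top edge is at z≈51 mm, which is too high for a fingertip at 29 mm. No flap is shut yet, so a redo is still allowed. I'll raise the hand and measure where the closed fingertips really are.

Call:
{"method": "carry_out", "body": {"targets": [[0, 0, -25, 0], [0, 0, -35, 0], [0, 0, 0, 0]]}}

```text
time: 6.85
tool_pos: [0.5234, -0.1513, 0.1018]
ee_rot: [2.693, 1.612, 0.006]
wrist_force: [-0.2, 0.7, 0.3]
gripper_width: 0.0007
```

```bash
cat > cloud.py <<'E'
from cell import *
import cv2,numpy as np
from geo import *
from scipy.spatial.transform import Rotation as Ro
def cloud(c,name=None):
    st=get_state();p,d=camera(c);k=get_calibration(c)
    if name: cv2.imwrite(name,p[:,:,::-1])
    v,u=np.nonzero(d>0);z=d[v,u]
    X=np.stack([(u-k['cx'])/k['fx']*z,(v-k['cy'])/k['fy']*z,z],1)
    if c=="wrist":
        T=np.array(k['tool_from_camera']);X=X@T[:3,:3].T+T[:3,3]
        W=X@Ro.from_rotvec(st['ee_rot']).as_matrix().T+st['tool_pos']
    else: W=(X-np.array(k['t']))@np.array(k['R'])
    T=(W-st['tool_pos'])@Ro.from_rotvec(st['ee_rot']).as_matrix()
    dx=W[:,:2]-f.x[:2];r=np.hypot(*dx.T);s=(np.arctan2(dx[:,1],dx[:,0])%(2*np.pi)-f.x[2])*.12
    return st,p,W,T,r,s,u,v
E
python3 - <<'E'
from cloud import *
for c in("wrist","scene"):
    st,p,W,T,r,s,u,v=cloud(c,f"pics/{c}4.png")
    print(c,st['tool_pos'].round(4))
    for lo in np.arange(-.06,.03,.005):
        m=(abs(T[:,0])<.03)&(abs(T[:,1])<.04)&(T[:,2]>=lo)&(T[:,2]<lo+.005)
        if m.any(): print('toolz',round(lo*1e3),m.sum(),'x',(np.percentile(T[m,0],[2,50,98])*1e3).round(),'y',(np.percentile(T[m,1],[2,50,98])*1e3).round(),'px',u[m].min(),u[m].max(),v[m].min(),v[m].max())
    for a in np.arange(-.02,.16,.004):
        m=(abs(r-.12)<.008)&(abs(s-a)<.0015)&(W[:,2]<.07)
        if m.any(): print(round(a*1e3),(np.percentile(W[m,2],[10,50,90])*1e3).round(),end=';')
E
```

```text
wrist [ 0.5234 -0.1513  0.1018]
toolz -60 641 x [-9.  8. 11.] y [-9.  0.  8.] px 298 351 272 329
toolz -55 343 x [ 8.  9. 11.] y [-11.  -1.  10.] px 297 352 266 278
toolz -50 297 x [ 8.  9. 11.] y [-11.   1.  10.] px 297 352 260 271
toolz -45 279 x [ 8.  9. 11.] y [-11.   1.  10.] px 297 352 254 265
toolz -40 344 x [ 3.  9. 11.] y [-12.  -0.  11.] px 296 353 249 270
toolz -35 341 x [ 0.  9. 11.] y [-13.  -1.  12.] px 291 358 244 273
toolz -30 290 x [ 8.  9. 11.] y [-14.   0.  14.] px 291 358 239 248
toolz -25 319 x [-8.  9. 11.] y [-14.  -1.  13.] px 294 355 235 277
toolz -20 233 x [ 4.  9. 11.] y [-13.  -1.  12.] px 296 353 232 251
toolz -15 67 x [ 8.  9. 10.] y [-9. -1.  8.] px 303 343 231 235
-20 [20. 21. 22.];-16 [27. 28. 30.];-12 [31. 33. 34.];-8 [36. 38. 40.];-4 [41. 42. 44.];0 [46. 48. 49.];4 [51. 52. 53.];8 [23. 24. 25.];12 [23. 24. 25.];16 [23. 24. 25.];20 [20. 23. 24.];24 [20. 21. 21.];28 [20. 23. 28.];32 [28. 30. 32.];36 [33. 35. 36.];40 [38. 40. 41.];44 [43. 45. 46.];48 [48. 50. 51.];52 [51. 52. 53.];60 [23. 24. 25.];64 [23. 24. 24.];68 [20. 21. 22.];72 [20. 21. 22.];76 [
[... 731 characters left out ...]
6 248
-20 [22. 22. 22.];-16 [28. 28. 28.];-12 [32. 33. 33.];-8 [24. 25. 34.];-4 [23. 24. 43.];0 [22. 23. 25.];4 [21. 24. 25.];8 [20. 22. 25.];12 [22. 23. 24.];16 [21. 23. 25.];20 [20. 21. 24.];24 [19. 19. 21.];28 [26. 26. 27.];32 [30. 31. 32.];36 [35. 35. 35.];40 [24. 25. 40.];44 [23. 25. 44.];48 [24. 25. 51.];52 [24. 50. 51.];56 [22. 23. 24.];76 [30. 48. 59.];80 [23. 25. 55.];84 [21. 23. 24.];88 [22. 23. 24.];92 [22. 24. 26.];96 [23. 24. 24.];100 [23. 24. 26.];104 [20. 23. 25.];108 [21. 23. 24.];112 [18. 22. 24.];116 [19. 19. 19.];124 [21. 25. 28.];128 [23. 26. 50.];132 [22. 39. 59.];136 [21. 24. 25.];140 [22. 24. 25.];144 [22. 23. 24.];148 [22. 23. 24.];152 [22. 23. 25.];156 [21. 23. 25.];
```

View pics/wrist4.png

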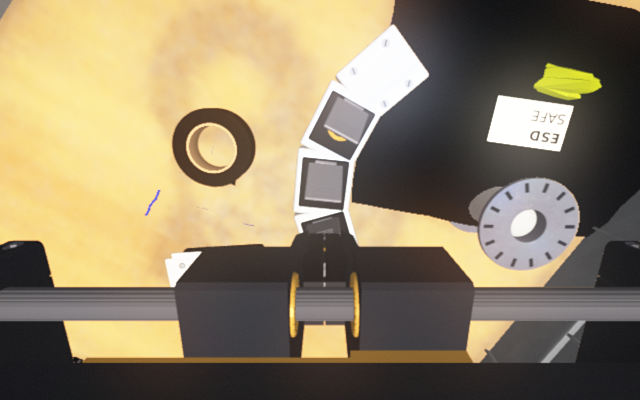

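View pics/scene4.png

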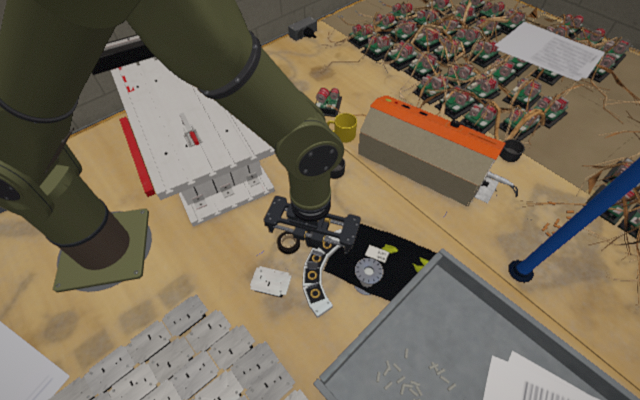

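Both cameras agree that the closed fingertips end about 11 mm behind the TCP, not ahead of it as stated. A tip height of 29 mm therefore needs TCP z≈18 mm, which brings the gripper body down close to spool height. I'll check body clearance for different tool yaws.

```bash
python3 - <<'E'
from cloud import *
# body underside from scene + wrist clouds
for c in("scene","wrist"):
    st,p,W,T,r,s,u,v=cloud(c)
    for y0 in range(-110,111,10):
        m=(abs(T[:,0])<.045)&(abs(T[:,1]*1e3-y0)<5)&(T[:,2]>-.1)&(T[:,2]<-.0)
        if m.sum()>3: print(c,y0,m.sum(),'max toolz',(np.percentile(T[m,2],[50,90,99])*1e3).round(),'x',(np.percentile(T[m,0],[2,98])*1e3).round())
# tray wall and spool
st,p,W,T,r,s,u,v=cloud("top")
for xx in np.arange(.5,.74,.02):
    m=(abs(W[:,0]-xx)<.004)&(W[:,1]<-.2)&(W[:,2]>.085)&(W[:,2]<.12)
    if m.any(): print('wall x',round(xx,2),'ymax',W[m,1].max().round(3))
m=(np.hypot(W[:,0]-.634,W[:,1]+.2195)<.05)&(W[:,2]>.06)&(W[:,2]<.09)
if m.sum()>5:
    (cx,cy),rr=cv2.minEnclosingCircle(W[m,:2].astype(np.float32));print('spool',cx,cy,rr,np.percentile(W[m,2],[50,95]))
E
```

```text
scene -80 34 max toolz [-89. -80. -78.] x [-35. -24.]
scene -70 20 max toolz [-94. -91. -90.] x [-26.  23.]
scene -60 19 max toolz [-94. -91. -90.] x [-27.   7.]
scene -50 18 max toolz [-93. -91. -90.] x [-27. -20.]
scene -40 18 max toolz [-94. -92. -91.] x [-27. -20.]
scene -30 18 max toolz [-95. -85. -81.] x [-35. -23.]
scene -20 30 max toolz [-94. -86. -42.] x [-35. -10.]
scene -10 93 max toolz [-60. -26. -16.] x [-34.   3.]
scene 0 41 max toolz [-56. -18. -14.] x [-27.   1.]
scene 10 40 max toolz [-83. -20. -15.] x [-34.  -8.]
scene 20 26 max toolz [-93. -85. -83.] x [-35.  -9.]
scene 30 60 max toolz [-95. -87. -82.] x [-35.  24.]
scene 40 37 max toolz [-94. -91. -90.] x [-27.  25.]
scene 50 38 max toolz [-94. -92. -90.] x [-28.  24.]
scene 60 27 max toolz [-94. -92. -90.] x [-27.  25.]
scene 70 8 max toolz [-92. -91. -91.] x [-27. -25.]
scene 80 18 max toolz [-89. -82. -80.] x [-35. -33.]
wrist -90 16 max toolz [-81. -80. -80.] x [33. 34.]
wrist -80 5413 max toolz [-86. -80. -78.] x [-3. 34.]
wrist -70 1432 max toolz [-94. -92. -90.] x [20. 27.]
wrist -60 1441 max toolz [-94. -9
[... 345 characters left out ...]
ist 10 3120 max toolz [-90. -33. -17.] x [-7. 34.]
wrist 20 1527 max toolz [-93. -85. -83.] x [33. 34.]
wrist 30 953 max toolz [-94. -85. -83.] x [22. 34.]
wrist 40 1424 max toolz [-94. -92. -90.] x [20. 27.]
wrist 50 1438 max toolz [-94. -92. -90.] x [20. 27.]
wrist 60 1435 max toolz [-94. -92. -90.] x [20. 27.]
wrist 70 1222 max toolz [-94. -92. -90.] x [20. 27.]
wrist 80 4288 max toolz [-85. -80. -78.] x [-3. 34.]
wall x 0.56 ymax -0.529
wall x 0.58 ymax -0.56
wall x 0.6 ymax -0.591
wall x 0.62 ymax -0.622
wall x 0.64 ymax -0.652
wall x 0.68 ymax -0.288
wall x 0.7 ymax -0.274
wall x 0.72 ymax -0.262
spool 0.6416794061660767 -0.21136163175106049 0.030956363305449486 [0.07040136 0.07284289]
```

The body underside is about 67 mm above the fingertips, so it sits at about 96 mm during the stroke. That clears the 72 mm spool and stays well away from the tray wall. I'll return along the arc at height.

Call:
{"method": "carry_out", "body": {"targets": [[18.8, 1.5, 0, 9], [18.8, 1.5, 0, 9], [18.8, 1.5, 0, 9], [18.8, 1.5, 0, 9], [18.8, 1.5, 0, 9], [15, 1, 0, 6], [0, 0, 0, 0], [0, 0, 0, 0]]}}

```text
time: 8.1
tool_pos: [0.6062, -0.09, 0.099]
ee_rot: [3.127, 0.299, -0.004]
wrist_force: [0.2, -0.6, 0.4]
gripper_width: 0.0004
```

```bash
python3 plan.py -0.050 0.040
```

```text
t 8.1 pos [ 0.6062 -0.09    0.099 ] tilt z [-0.002 -0.    -1.   ] shift [ 1.  -0.6 59. ] turn tool deg 1.0 r mm 119.4 s mm -49.1 F [ 0.23 -0.61  0.42] w 0.0004 q [ 0.11  0.84 -0.07  1.71  0.09  0.6  -1.39]
```

Call:
{"method": "carry_out", "body": {"targets": [[0, -0.5, 30, 1], [0, 0, 25, 0], [0, 0, 10, 0], [0, 0, 5, 0], [0, 0, 0, 0], [0, 0, 0, 0]]}}

```text
time: 8.85
tool_pos: [0.608, -0.0894, 0.0305]
ee_rot: [3.13, 0.269, 0.002]
wrist_force: [0.3, 0.3, -0.4]
gripper_width: 0.0005
```

```bash
python3 plan.py -0.050 0.018; python3 - <<'E'
from cloud import *
st,p,W,T,r,s,u,v=cloud("wrist","pics/w5.png")
m=(abs(T[:,1])<.008)&(T[:,0]<.014)&(T[:,0]>.005)&(T[:,2]>-.03)
h=np.histogram(T[m,2],bins=np.arange(-.03,.02,.002));print(list(zip((h[1][:-1]*1e3).round(),h[0])))
E
```

```text
t 8.85 pos [ 0.608  -0.0894  0.0305] tilt z [ 0.002 -0.    -1.   ] shift [-1.  -0.3 12.5] turn tool deg -0.1 r mm 119.7 s mm -51.0 F [ 0.31  0.33 -0.4 ] w 0.0005 q [ 0.1   0.95 -0.05  1.73  0.09  0.47 -1.41]
[(np.float64(-30.0), np.int64(62)), (np.float64(-28.0), np.int64(59)), (np.float64(-26.0), np.int64(62)), (np.float64(-24.0), np.int64(57)), (np.float64(-22.0), np.int64(57)), (np.float64(-20.0), np.int64(76)), (np.float64(-18.0), np.int64(51)), (np.float64(-16.0), np.int64(50)), (np.float64(-14.0), np.int64(37)), (np.float64(-12.0), np.int64(1)), (np.float64(-10.0), np.int64(0)), (np.float64(-8.0), np.int64(0)), (np.float64(-6.0), np.int64(0)), (np.float64(-4.0), np.int64(0)), (np.float64(-2.0), np.int64(0)), (np.float64(0.0), np.int64(0)), (np.float64(2.0), np.int64(0)), (np.float64(4.0), np.int64(0)), (np.float64(6.0), np.int64(0)), (np.float64(8.0), np.int64(251)), (np.float64(10.0), np.int64(174)), (np.float64(12.0), np.int64(1)), (np.float64(14.0), np.int64(0)), (np.float64(16.0), np.int64(0))]
```

View pics/w5.png

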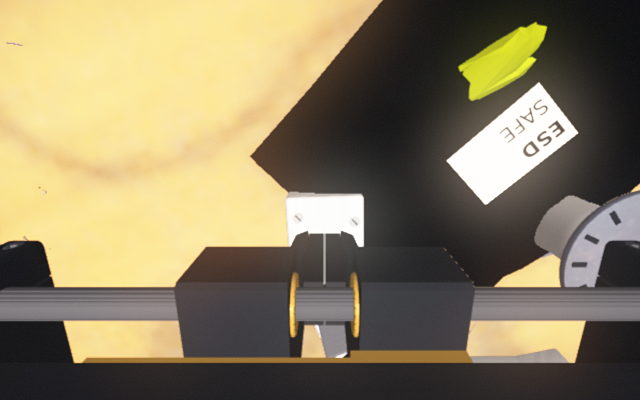

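The gap from fingertip to rail is 21 mm at TCP z=30.5 mm, so going down 12.5 mm puts the tip at about 29 mm.

Call:
{"method": "carry_out", "body": {"targets": [[-1, -0.3, 6, 0], [0, 0, 4, 0], [0, 0, 2.5, 0], [0, 0, 0, 0], [0, 0, 0, 0]]}}

```text
time: 9.52
tool_pos: [0.6064, -0.0891, 0.0173]
ee_rot: [3.13, 0.269, 0.0]
wrist_force: [0.0, 0.3, -0.4]
gripper_width: 0.0002
```

```bash
python3 plan.py -0.050 0.018
```

```text
t 9.53 pos [ 0.6064 -0.0891  0.0173] tilt z [ 0. -0. -1.] shift [ 0.5  0.2 -0.7] turn tool deg -0.1 r mm 120.2 s mm -49.5 F [ 0.04  0.32 -0.44] w 0.0002 q [ 0.1   0.97 -0.05  1.73  0.09  0.45 -1.41]
```

Call:
{"method": "carry_out", "body": {"targets": [[-6.3, 0.2, -0.5, -3], [-6.3, 0.2, 0, -3], [-6.3, 0.2, 0, -3], [-6.3, 0.2, 0, -3], [-6.3, 0.2, 0, -3], [-6.3, 0.2, 0, -3]]}}

```text
time: 10.28
tool_pos: [0.5704, -0.1016, 0.0178]
ee_rot: [3.048, 0.76, 0.0]
wrist_force: [0.5, -0.2, 1.4]
gripper_width: 0.0005
```

```bash
python3 plan.py -0.012 0.018
```

```text
t 10.28 pos [ 0.5704 -0.1016  0.0178] tilt z [ 0. -0. -1.] shift [ 0.7  0.3 -0.2] turn tool deg -0.0 r mm 120.3 s mm -11.3 F [ 0.49 -0.21  1.43] w 0.0005 q [ 0.16  0.94 -0.11  1.83  0.24  0.38 -1.21]
```

Call:
{"method": "carry_out", "body": {"targets": [[-6.3, 0.2, 0, -3], [-6.3, 0.2, 0, -3], [-6.3, 0.2, 0, -3], [-6.3, 0.2, 0, -3], [-6.3, 0.2, 0, -3], [-6.3, 0.2, 0, -3]]}}

```text
time: 11.02
tool_pos: [0.541, -0.124, 0.0178]
ee_rot: [-2.891, -1.228, -0.002]
wrist_force: [1.3, 0.2, 0.3]
gripper_width: 0.0004
```

```bash
python3 plan.py 0.026 0.018;cat > chk.py <<'E'
from cloud import *
import sys
st,p,W,T,r,s,u,v=cloud("wrist",sys.argv[1])
for a in np.arange(-.04,.18,.004):
    m=(abs(r-.12)<.008)&(abs(s-a)<.0015)&(W[:,2]<.075)
    if m.sum()>5: print(round(a*1e3),(np.percentile(W[m,2],[10,90])*1e3).round(),end=';')
E
python3 chk.py pics/w6.png
```

```text
t 11.03 pos [ 0.541  -0.124   0.0178] tilt z [ 0.001  0.001 -1.   ] shift [-0.3  0.2 -0.2] turn tool deg -0.2 r mm 120.2 s mm 25.7 F [1.27 0.22 0.32] w 0.0004 q [ 0.24  0.93 -0.16  1.91  0.4   0.33 -1.  ]
-40 [20. 21.];-36 [20. 21.];-32 [20. 22.];-28 [20. 21.];-24 [20. 21.];-20 [20. 23.];-16 [26. 28.];-12 [27. 28.];-8 [27. 29.];-4 [28. 29.];0 [28. 30.];4 [28. 30.];8 [29. 31.];12 [29. 31.];16 [31. 72.];20 [21. 57.];24 [38. 54.];28 [39. 52.];32 [40. 42.];36 [41. 75.];44 [34. 35.];76 [27. 46.];
```

View pics/w6.png

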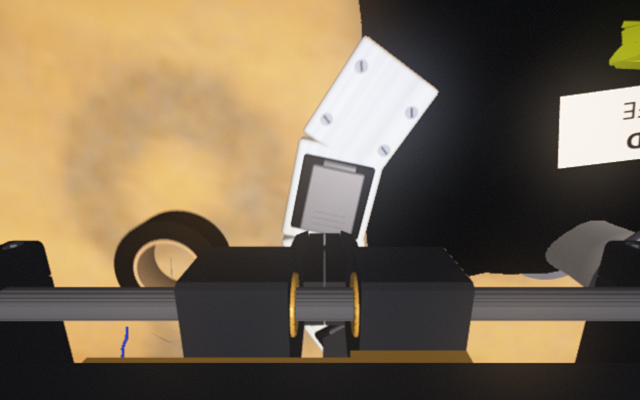

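Flap 1 covers its socket at (335,195), at about 0.1 rad. The stroke carries on.

Call:
{"method": "carry_out", "body": {"targets": [[-6.3, 0.2, 0, -3], [-6.3, 0.2, 0, -3], [-6.3, 0.2, 0, -3], [-6.3, 0.2, 0, -3], [-6.3, 0.2, 0, -3], [-6.3, 0.2, 0, -3], [-6.3, 0.2, 0, -3]]}}

```text
time: 11.95
tool_pos: [0.5169, -0.1604, 0.0178]
ee_rot: [-2.619, -1.735, -0.002]
wrist_force: [-0.5, 1.9, 0.7]
gripper_width: 0.0004
```

```bash
python3 plan.py 0.070 0.018;python3 chk.py pics/w7.png
```

```text
t 11.95 pos [ 0.5169 -0.1604  0.0178] tilt z [ 0.001  0.001 -1.   ] shift [-0.5  0.2 -0.2] turn tool deg -0.1 r mm 120.2 s mm 69.5 F [-0.48  1.91  0.68] w 0.0004 q [ 0.35  0.92 -0.23  1.95  0.58  0.33 -0.74]
-40 [20. 22.];-36 [20. 22.];-32 [20. 22.];-28 [20. 22.];-24 [20. 22.];-20 [20. 22.];-16 [27. 28.];-12 [27. 28.];-8 [27. 29.];-4 [28. 29.];0 [28. 30.];4 [28. 30.];8 [29. 30.];12 [29. 31.];16 [29. 31.];20 [20. 24.];24 [20. 21.];28 [20. 28.];32 [27. 28.];36 [27. 29.];40 [27. 29.];44 [28. 30.];48 [28. 30.];52 [29. 30.];56 [29. 31.];60 [32. 72.];64 [37. 57.];68 [38. 54.];72 [39. 52.];76 [40. 41.];84 [33. 35.];100 [46. 48.];104 [46. 47.];120 [23. 28.];124 [30. 40.];
```

View pics/w7.png

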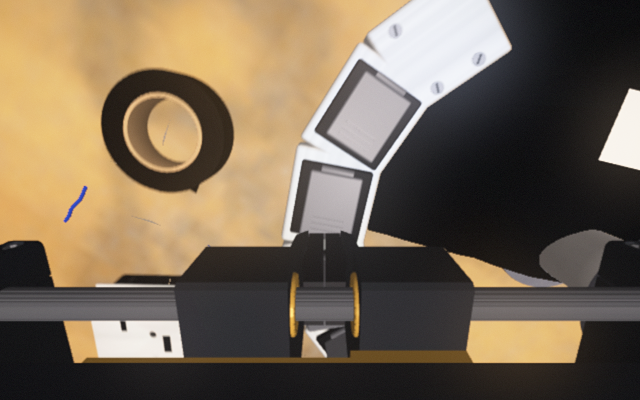

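Flaps 1 (365,110) and 2 (335,200) are shut and the strip is unmoved. Continuing over flap 3.

Call:
{"method": "carry_out", "body": {"targets": [[-6.3, 0.2, 0, -3], [-6.3, 0.2, 0, -3], [-6.3, 0.2, 0, -3], [-6.3, 0.2, 0, -3], [-6.3, 0.2, 0, -3], [-6.3, 0.2, 0, -3], [-6.3, 0.2, 0, -3]]}}

```text
time: 12.88
tool_pos: [0.507, -0.2034, 0.0176]
ee_rot: [-2.26, -2.181, -0.001]
wrist_force: [-0.3, 2.4, -0.5]
gripper_width: 0.0006
```

```bash
python3 plan.py 0.114 0.018;python3 chk.py pics/w8.png
```

```text
t 12.88 pos [ 0.507  -0.2034  0.0176] tilt z [-0.     0.001 -1.   ] shift [-0.3  0.7 -0.4] turn tool deg -0.2 r mm 120.7 s mm 113.7 F [-0.26  2.41 -0.45] w 0.0006 q [ 0.49  0.94 -0.33  1.93  0.74  0.4  -0.44]
-40 [20. 21.];-36 [20. 21.];-32 [20. 22.];-28 [20. 21.];-24 [20. 21.];-20 [20. 26.];-16 [26. 28.];-12 [27. 29.];-8 [27. 29.];-4 [28. 29.];0 [28. 30.];4 [28. 30.];8 [29. 31.];12 [29. 31.];16 [23. 31.];20 [20. 24.];24 [20. 22.];28 [20. 28.];32 [26. 28.];36 [27. 29.];40 [27. 29.];44 [28. 29.];48 [28. 30.];52 [29. 30.];56 [29. 31.];60 [30. 31.];64 [23. 31.];68 [20. 23.];72 [20. 23.];76 [24. 28.];80 [27. 28.];84 [27. 29.];88 [28. 29.];92 [28. 30.];96 [28. 30.];100 [29. 31.];104 [32. 72.];108 [37. 57.];112 [38. 54.];116 [39. 51.];120 [40. 41.];128 [34. 35.];140 [50. 52.];144 [51. 52.];168 [20. 21.];172 [20. 21.];176 [20. 22.];
```

Call:
{"method": "carry_out", "body": {"targets": [[-6.3, 0.4, -0.2, -3], [-6.3, 0.4, 0, -3], [-6.3, 0.3, 0, -3], [-6.3, 0.2, 0, -3], [-6.3, 0.2, 0, -3], [-6.3, 0.2, 0, -3], [-6.3, 0.2, 0, -3]]}}

```text
time: 13.8
tool_pos: [0.5139, -0.2476, 0.0178]
ee_rot: [-1.827, -2.555, 0.001]
wrist_force: [-0.6, 0.3, 0.3]
gripper_width: 0.0006
```

```bash
python3 plan.py 0.158 0.018;python3 chk.py pics/w9.png
```

```text
t 13.8 pos [ 0.5139 -0.2476  0.0178] tilt z [-0.001 -0.001 -1.   ] shift [ 0.5  0.6 -0.2] turn tool deg -0.3 r mm 120.6 s mm 158.5 F [-0.61  0.3   0.3 ] w 0.0006 q [ 0.64  0.97 -0.47  1.85  0.83  0.53 -0.07]
-40 [20. 21.];-36 [20. 21.];-32 [20. 21.];-28 [20. 21.];-24 [20. 22.];-12 [27. 28.];-8 [27. 29.];-4 [28. 29.];0 [28. 30.];4 [28. 30.];8 [29. 31.];12 [29. 31.];16 [23. 31.];20 [20. 25.];24 [20. 21.];28 [26. 28.];32 [26. 28.];36 [27. 29.];40 [27. 29.];44 [28. 29.];48 [28. 30.];52 [29. 30.];56 [29. 31.];60 [29. 31.];64 [23. 31.];68 [20. 23.];72 [20. 22.];76 [27. 28.];80 [27. 28.];84 [27. 29.];88 [28. 29.];92 [28. 29.];96 [28. 30.];100 [29. 31.];104 [29. 31.];108 [30. 31.];112 [21. 24.];116 [20. 21.];120 [20. 28.];124 [27. 28.];128 [27. 29.];132 [27. 29.];136 [28. 29.];140 [28. 30.];144 [29. 31.];148 [31. 72.];152 [37. 57.];156 [38. 54.];160 [39. 52.];164 [40. 42.];168 [41. 75.];
```

View pics/w9.png

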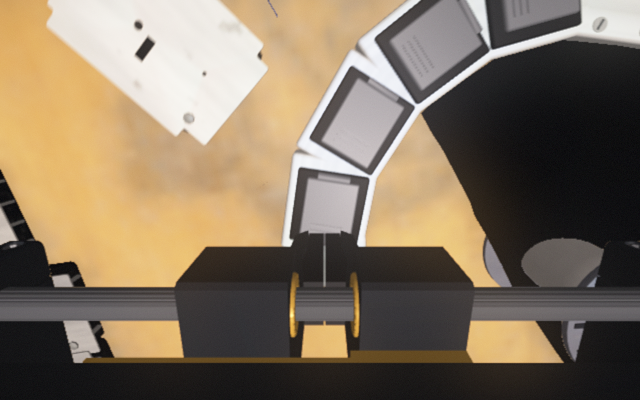

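All four flaps are down: flap 4 at (330,200), then 3, 2 and 1 up the row. Lifting straight up now.

Call:
{"method": "carry_out", "body": {"targets": [[0, 0, -10, 0], [0, 0, -30, 0], [0, 0, -50, 0], [0, 0, -50, 0], [0, 0, -50, 0], [0, 0, 0, 0], [0, 0, 0, 0]]}}

```text
time: 14.72
tool_pos: [0.5135, -0.2469, 0.2078]
ee_rot: [-1.828, -2.554, 0.001]
wrist_force: [0.4, -0.1, -0.8]
gripper_width: 0.0003
```

```bash
python3 plan.py 0.158 0.018;python3 chk.py pics/w10.png; python3 - <<'E'
from cell import *
import cv2
for c in("scene","top"):
    p,d=camera(c);cv2.imwrite(f"pics/{c}9.png",p[:,:,::-1])
    for n in ["row_start","row_end","spool","black_tape","module_near","pot"]:
        print(c,n,[(round(r['p'],2),[round(float(v),4) for v in r['point']]) for r in tip_of(n,c)][:2])
E
```

```text
t 14.72 pos [ 0.5135 -0.2469  0.2078] tilt z [-0.001 -0.    -1.   ] shift [ -0.2   0.9 189.8] turn tool deg -0.4 r mm 120.7 s mm 157.8 F [ 0.41 -0.12 -0.79] w 0.0003 q [ 0.77  0.72 -0.7   1.74  0.57  0.9   0.15]
-40 [19. 22.];-36 [20. 22.];-32 [20. 22.];-28 [20. 22.];-24 [19. 22.];-20 [20. 26.];-16 [27. 28.];-12 [27. 29.];-8 [27. 29.];-4 [28. 29.];0 [28. 30.];4 [28. 30.];8 [29. 31.];12 [29. 31.];16 [23. 31.];20 [20. 24.];24 [20. 21.];28 [21. 28.];32 [26. 28.];36 [27. 29.];40 [27. 29.];44 [28. 30.];48 [28. 30.];52 [28. 30.];56 [29. 31.];60 [29. 32.];64 [23. 31.];68 [20. 22.];72 [20. 22.];76 [26. 29.];80 [26. 28.];84 [27. 29.];88 [28. 29.];92 [28. 30.];96 [28. 30.];100 [29. 31.];104 [29. 31.];108 [30. 31.];112 [21. 24.];116 [20. 21.];120 [20. 28.];124 [27. 28.];128 [27. 29.];132 [27. 29.];136 [28. 30.];140 [28. 30.];144 [29. 30.];148 [29. 31.];152 [30. 31.];156 [24. 31.];160 [20. 23.];164 [20. 21.];168 [19. 22.];172 [20. 22.];176 [20. 22.];scene row_start [(0.79, [0.6141, -0.0869, 0.0187]), (0.3, [0.5075, -0.1804, 0.0248])]
scene row_end [(0.86, [0.5184, -0.2653, 0.0183])]
scene spool [(0.7, [0.6841, 0.2716, -0.0018]), (0.57, [0.6367, -0.2206, 0.0027])]
scene black_tape []
scene module_near [(0.75, [0.4081, -0.1762, -0.0026])]
scene pot []
top row_start [(0.77, [0.6134, -0.087, 0.0176])]
top row_end [(0.72, [0.5245, -0.2651, 0.0224])]
top spool [(0.95, [0.6357, -0.2216, 0.0007]), (0.36, [0.5293, -0.1411, 0.0242])]
top black_tape [(0.61, [0.4704, -0.0802, -0.0003])]
top module_near [(0.73, [0.41, -0.1798, -0.003])]
top pot []
```

View pics/w10.png

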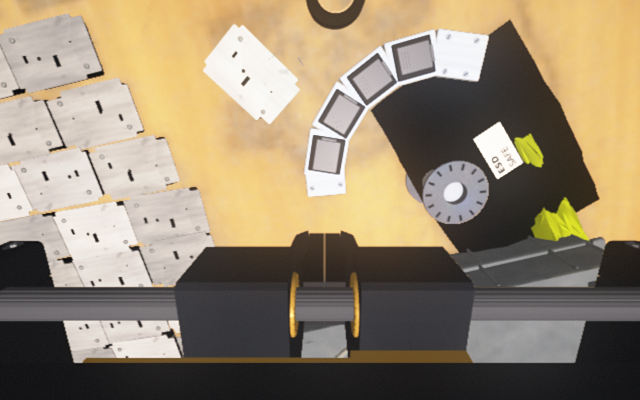

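View pics/scene9.png

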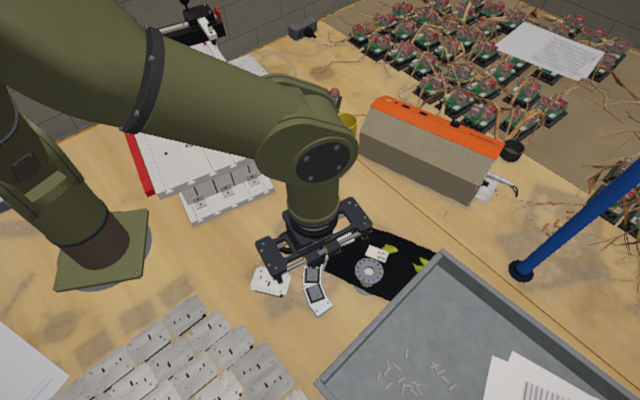

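```bash
python3 -c "
from cell import *
print(get_state()['time'],close_job())"
```

```text
the job is handed in; nothing more can be done
15.475 None
```

All four flaps are shut, in order 1 to 4. I closed them with the closed fingertips in one low stroke along the arc, paused only between move calls and never lifted, then raised the hand clear and handed in at 15.5 s.

**First pass failed:** I set its height from the stated fingertip position, 11 mm ahead of the TCP. The camera depth showed the closed tips about 11 mm *behind* it. That pass only left flaps 1 and 2 half folded, at about 0.87 rad. No flap was shut, so I lifted, went back to the plain end and did the whole stroke 22 mm lower.

**Last checks:**
- **Flaps:** depth put all four at about 0.1 rad, against the 0.25 limit.
- **Strip:** both ends were within about 4 mm of where they started, which is the detector's accuracy.
- **Bystanders:** spool, black_tape and module_near also read within about 4 mm of their start positions.
- **Force:** the wrist force stayed below about 2.5 N at every reading.
- **Hand:** it ended with the fingertips about 0.2 m above the worktop.

**Not confirmed or disagreeing:** the arm was in front of the pot in the final pictures, so the detector did not find it. I did not re-measure the mug or module_far; the gripper never went near any of these three. The scene camera also gave one false spool detection at (0.68, 0.27), and its second candidate and the top camera both agreed with the true position.

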